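Show the bearing housing to the inspection camera

ROBOT

A 6-joint arm with a two-finger parallel gripper is mounted at the origin on the work surface. World frame = base frame: x ahead of the robot, y to its left, z up, the work surface at z = 0. Lengths are in m, angles in degrees, forces in N, time in s.
With the tool pointing down it reaches from about 0.375 to 0.75 m from the base axis. Payload 9 kg.
Tool frame: the origin (TCP) lies midway between the tips of the shut fingers; the grasp point (between the pads) lies 19 mm behind it; z points along the fingers, y is the line along which they close (so a half turn about z gives the same grasp; the last joint's range is limited). The gripper opens to 85 mm and grips with 20 to 120 N. Pads are 22 mm wide; open, the fingers measure 114 mm over their backs; the gripper's body (76 mm by 85 mm) begins 54 mm behind the grasp point. The pads swing forward as they close: fully open they stand 13 mm farther back than shut.
Start: joints at [58.917, 5.964, 5.575, 89.605, 0, 77.527], TCP at [0.191, 0.569, 0.231] pointing down, gripper open.
Joint ranges: [-171.21, 171.21], [-48.23, 106.86], [-62.78, 66.21], [-105.2, 120.99], [-86.42, 89.51], [-180, 180]. Speed limits (degrees/s): [127.2, 127.2, 147.25, 180, 180, 180].

INTERFACE

Orientations are given as a 3x3 rotation matrix whose columns are the frame's x, y, z axes.
In Python, from plant import bot gives the robot as it stands. The module is installed in compiled form; this text tells all that it offers.
- The arm moves only by the tool apply_moves, never from a script. Its argument "steps" is a list that holds one entry, the list of rows, each a list of 5 numbers: the gripper command: -1 is shut, 1 is fully open, values between are in proportion, then the shift along the tool's x, y, z in units of 40 mm (1.0 is 40 mm), then the turn about the tool's z in units of 5 degrees (1.0 is 5 degrees). A call has 1 to 8 rows; each row shifts and turns the commanded pose from where the row before left it, along the tool's axes as they then stand; what a row does not reach is not made up. A row lasts 1/10 s, in which the tool goes at most 50 mm and 8.59 degrees, less where a joint would pass 70% of its speed; a pose out of reach is approached as far as the arm can. A call is refused whole if a number of a shift passes 1 or a number of a turn 1, either way. A call with a gripper value outside its range is refused whole. The fingers move at their own pace and stop on an object; "squeeze" is the grip in N (left out, the last holds). Time passes only in rows, so rows that do not move let the fingers close. It gives the time, the measured TCP pose, the force, the opening and the grip force at its end, in the units of the state.
- bot.get_state(): the state, without advancing time (a new reading comes with each control period).
- bot.camera(name): name is "side" or "top"; returns (picture, depth): 480x640x3 uint8, red, green, blue; 480x640 float32, m along the optical axis (not along the pixel's ray), 0 where there is no reading.
- bot.camera_model(name): a dict with "mtx" (3x3 intrinsics, pixels), "distortion" ([k1, k2, p1, p2, k3] as OpenCV has them; the pictures are not rectified), "world_from_camera" (4x4, takes a point from camera to world coordinates). Camera axes: x right, y up, looking along -z (the intrinsics and any distortion apply to the point x, -y, -z); pixel columns grow to the right and rows downward; lengths in m; the calibration is good to about 2 mm. A picture is of the moment at which its call begins. camera_model takes no time and is no camera call.
- bot.job_done(): hands the job in; it is judged then, once.
The state is a dict: "time": time; "joint_pos": joint angles; "qd": joint speeds; "tau": joint torques, N m; "ee_pos": TCP position; "tool_rot": TCP orientation; "wrist_force": force on the tool from outside, world axes, zero at the start; "ft_torque": the same for the moment, N m; "finger_gap": opening from 0.0 (shut) to 1.0 (fully open); "gripper_force": force on a finger pad.
Only numpy, scipy, OpenCV 4.12 (cv2) and the standard library are available. Lean on these libraries where they do the work, as an engineer would, in place of code of your own. Each camera call takes 0.05 s, during which the arm holds its last target. There are 200 camera calls.

TASK

Pull the blue drawer of the parts cabinet out to its stop and leave it open, take the aluminium bearing housing out of it (leave the brass disc in the drawer), and hold the housing up in the air in front of the inspection camera: upright, bore pointed straight at the lens, and the centre of the housing on the lens's axis, 12 cm in front of the glass. Finish while still holding it there, steady; do not touch the camera or its stand, and leave the mouse and the wooden box where they are.

Things in the scene. Friction and masses are not known exactly. Their poses are not given: they have to be found in the camera images.
- cabinet_drawer0 (a joint): how far the drawer is pulled out, in m: 0 shut, 0.1656 at its stop. It starts shut or up to 15 mm ajar, slides with about 1 N of friction plus light damping, and stays where it is left.
- cabinet_drawer0_handle (a point): middle of the drawer's steel bar handle; moves with the drawer. The bar is level, 120 mm long along y, 11 mm thick, its axis 35 mm off the blue front, on a thin post near each end (29 mm free behind the bar). -x is the way the drawer pulls out (towards the robot's side), z up. 82 mm above the bench. The front is 15 mm thick, 93 mm high, its top edge 27 mm above the bar's axis.
- cabinet: grey parts cabinet, fixed: 240 mm deep (x), 320 mm wide (y), 120 mm high, origin at the centre of its underside, blue drawer front facing -x. Inside, the drawer is 195 mm long and 278 mm wide; its floor is 22 mm and the rims of its 6 mm plywood walls are 98 mm above the bench.
- housing_centre (a point): centre of the loose aluminium housing and of its bore, 25 mm above its underside. Block 24 (x) x 44 (y) x 50 mm high (z up), 23 mm bore right through along x, on a foot 64 (x) x 44 (y) x 8 mm. Grip the flat sides (+y, -y; 44 mm apart); the bore faces (+x, -x) are alike. 0.11 to 0.23 kg. Stands in the drawer's left or right half, hidden while it is shut, and rides along when it is pulled.
- disc_center (a point): centre of the brass reference disc, 60 mm across and 16 mm high, lying flat in the other half of the drawer, loose; it stays in the drawer.
- lens (a point): centre of the camera's front glass: a white box camera with a black lens tube, a blue ring light 60 mm across around the glass, on a column on the left of the bench. The glass looks level along this point's -x axis; z is up. Its height differs from start to start (170 to 250 mm above the bench).
- focus (a point): the empty point in the air where the centre of the housing has to be: 120 mm straight in front of the glass (along the lens's -x axis), at the height of the glass. Its axes are those of the lens: x runs along the optical axis, z is up.
- stand: stand of the inspection camera, fixed to the bench: dark foot 160 x 130 x 16 mm and an aluminium column 28 mm thick, its top 306 mm above the bench, 160 mm behind the glass. It carries the camera. Origin on the bench; the glass lies 100 mm from it along its -x axis.
- mouse: bystander: grey computer mouse, 105 x 60 x 30 mm, loose on the bench; origin at the centre of its underside.
- gauge_box: bystander: closed wooden gauge box, 70 x 110 x 32 mm, loose on the bench; origin at the centre of its underside.

How it is judged:
By the outcome, as a careful person would: the job done as asked, in the order asked, and still so for the second after the job is handed in, while the arm keeps its last pose, push and grip.
It also fails if it takes over 48 s, if anything falls off the work surface, if the arm or the gripper's body presses on something with over 40 N, if the wrist force passes 120 N, or if a joint passes its speed limit or range.

## Working session

There is one attempt and no reset: what is moved stays moved. The work goes in short steps, Python scripts to look and compute and a tool call to move; the robot and the scene stay as the last step left them, time stands still between calls to the robot, and variables do not carry over. Pictures are saved under pics/ and viewed, at most 10 in all, crops included, and the job is handed in when it is done.

Besides the shell and the picture viewer there is one more tool, called after ">>>" by a JSON object that holds its "method" and its "body". apply_moves: Moves the arm, as the interface text tells. Its arguments: {"type":"object","properties":{"steps":{"type":"array"},"squeeze":{"type":"number"}},"required":["steps"]}

```bash
mkdir -p pics; cat > h.py <<'E'
import numpy as np, cv2
from plant import bot
def snap(n,f):
    im,d=bot.camera(n); cv2.imwrite('pics/'+f+'.png',im[:,:,::-1]); np.savez('pics/'+f+'.npz',im=im,d=d); return im,d
def ray(n,uv):
    m=bot.camera_model(n); p=cv2.undistortPoints(np.array(uv,float).reshape(-1,1,2),np.array(m['mtx']),np.array(m['distortion'])).reshape(-1,2)
    T=np.array(m['world_from_camera']); d=np.c_[p[:,0],-p[:,1],-np.ones(len(p))]
    return T[:3,3],d@T[:3,:3].T
def plane(n,uv,z):
    o,d=ray(n,uv); return o+d*((z-o[2])/d[:,2])[:,None]
def pts(n,uv,d):
    o,r=ray(n,uv); uv=np.array(uv,int).reshape(-1,2); return o+r*d[uv[:,1],uv[:,0]][:,None]
E
python3 - <<'E'
from h import *
for n in('side','top'): 
    snap(n,n+'0'); m=bot.camera_model(n); print(n,np.round(m['world_from_camera'],3).tolist(),np.round(m['mtx'],1).tolist(),m['distortion'])
s=bot.get_state(); print(s)
E
```

```text
side [[0.18, 0.726, -0.664, -0.015], [-0.984, 0.135, -0.119, -0.018], [0.003, 0.675, 0.738, 0.763], [0.0, 0.0, 0.0, 1.0]] [[438.0, 0.0, 316.5], [0.0, 438.0, 236.1], [0.0, 0.0, 1.0]] [-0.07726817  0.          0.          0.          0.        ]
top [[0.024, 0.997, -0.078, 0.473], [-1.0, 0.023, -0.015, 0.084], [-0.013, 0.078, 0.997, 1.053], [0.0, 0.0, 0.0, 1.0]] [[438.3, 0.0, 320.5], [0.0, 438.3, 240.6], [0.0, 0.0, 1.0]] [-0.07190281  0.          0.          0.          0.        ]
{'time': 0.1, 'joint_pos': array([5.89175388e+01, 5.99563348e+00, 5.53157525e+00, 8.96051649e+01,
       1.40514328e-03, 7.75290015e+01]), 'qd': array([-0.00496865,  0.06725627,  0.09070854,  0.15633186, -0.03396218,
        0.00935355]), 'tau': array([ 5.81723638e-03, -5.58209610e+01,  5.04718995e+01,  1.32076093e-02,
       -2.99552303e-04,  3.09308564e-05]), 'ee_pos': array([0.19129152, 0.56837243, 0.23059621]), 'tool_rot': array([[-9.47704483e-01,  3.19148551e-01, -6.44746827e-04],
       [ 3.19149075e-01,  9.47703975e-01, -1.02204623e-03],
       [ 2.84844556e-04, -1.17436815e-03, -9.99999270e-01]]), 'wrist_force': array([ 0.03027855, -0.21412605, -1.19827554]), 'ft_torque': array([-0.02348323, -0.01650756, -0.01841917]), 'gripper_force': 0.0, 'finger_gap': 1.0028562990042933}
```

View pics/side0.png

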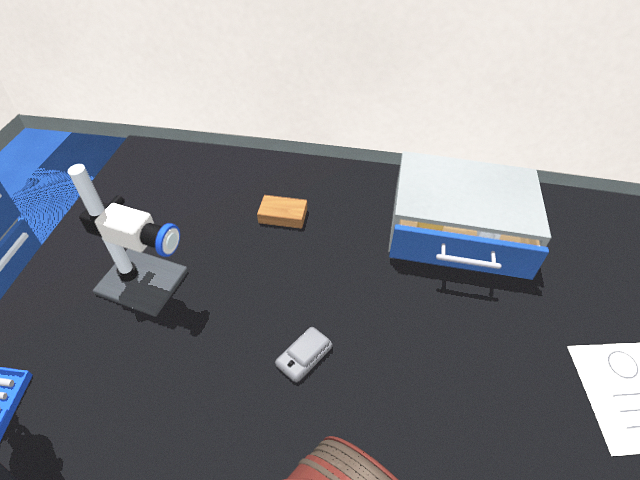

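View pics/top0.png

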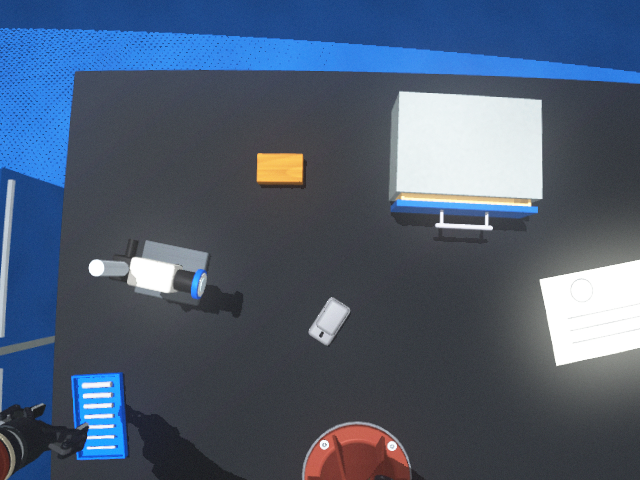

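The side view shows the cabinet with its handle from about (440,259) to (498,265), the lens ring at (168,239), the mouse at (304,354) and the box at (283,211). In the top view the handle runs (437,226)–(492,228), the ring is at (199,284) and the column top at (97,268). The arm starts at lower left.

```bash
python3 - <<'E'
from h import *
T=np.load('pics/top0.npz');S=np.load('pics/side0.npz')
print('handle ends',plane('top',[[437,226],[492,228]],.0855).round(4).tolist(), plane('side',[[440,259],[498,265]],.082).round(4).tolist())
print('front edge top',plane('top',[[392,207],[537,211]],.109).round(4).tolist())
print('cab top corners',plane('top',[[399,93],[541,100],[542,200],[390,197]],.12).round(4).tolist())
# ring light
for n,D,box in(('top',T,(170,230,255,315)),('side',S,(140,195,210,270))):
    hsv=cv2.cvtColor(D['im'],cv2.COLOR_RGB2HSV); m=cv2.inRange(hsv,(100,120,60),(125,255,255)); k=np.zeros_like(m);x0,x1,y0,y1=box;k[y0:y1,x0:x1]=m[y0:y1,x0:x1]
    v,u=np.nonzero(k); P=pts(n,np.c_[u,v],D['d']); ok=D['d'][v,u]>0; P=P[ok]
    print(n,len(P),P.mean(0).round(4),P.min(0).round(3),P.max(0).round(3), cv2.fitEllipse(np.c_[u,v].astype(np.float32)))
    np.save('pics/ring_'+n+'.npy',P)
# glass: side view
v,u=np.mgrid[232:247,166:176]; P=pts('side',np.c_[u.ravel(),v.ravel()],S['d']); print('glass',np.median(P,0).round(4)); c=P.mean(0); print(np.linalg.svd(P-c)[2][2])
print('col top',plane('top',[[97,268]],.306).round(4), 'colbase side',plane('side',[[126,272]],.016).round(4))
print('foot',plane('top',[[146,241],[209,250],[196,303],[135,293]],.016).round(4).tolist())
print('foot side',plane('side',[[95,290],[157,315],[187,264]],.016).round(4).tolist())
print('mouse',plane('top',[[330,322]],.02).round(3),'box',plane('top',[[281,169]],.03).round(3))
E
python3 -c "
import cv2
a=cv2.imread('pics/side0.png')[150:330,70:230];b=cv2.imread('pics/top0.png')[220:330,80:250]
f=lambda x:cv2.resize(x,(400,int(x.shape[0]*400/x.shape[1])),interpolation=2)
a,b=f(a),f(b);import numpy as np
o=np.zeros((max(a.shape[0],b.shape[0]),800,3),'uint8');o[:a.shape[0],:400]=a;o[:b.shape[0],400:]=b;cv2.imwrite('pics/c1.png',o)"
```

```text
handle ends [[0.5873, -0.1604, 0.0855], [0.5858, -0.2843, 0.0855]] [[0.5815, -0.165, 0.082], [0.5867, -0.2819, 0.082]]
front edge top [[0.6238, -0.0562, 0.109], [0.6231, -0.3768, 0.109]]
cab top corners [[0.8774, -0.0685, 0.12], [0.8728, -0.3883, 0.12], [0.6459, -0.3832, 0.12], [0.6437, -0.0501, 0.12]]
top 220 [0.4516 0.3362 0.2042] [0.419 0.325 0.016] [0.48  0.393 0.217] ((198.9412384033203, 283.6586608886719), (13.182619094848633, 27.628463745117188), 13.284941673278809)
side 313 [0.4561 0.3485 0.1787] [ 0.418  0.325 -0.003] [0.651 0.483 0.216] ((168.1421356201172, 239.8317108154297), (21.651018142700195, 31.33626937866211), 17.362464904785156)
glass [0.4458 0.328  0.191 ]
[ 0.16129082  0.98519573 -0.05809163]
col top [[0.4747 0.4835 0.306 ]] colbase side [[0.4773 0.4917 0.016 ]]
foot [[0.5437, 0.5197, 0.016], [0.5257, 0.3644, 0.016], [0.3991, 0.3905, 0.016], [0.4181, 0.5403, 0.016]]
foot side [[0.4198, 0.5357, 0.016], [0.3881, 0.3786, 0.016], [0.5236, 0.3675, 0.016]]
mouse [[0.364 0.072 0.02 ]] box [[0.722 0.197 0.03 ]]
```

View pics/c1.png

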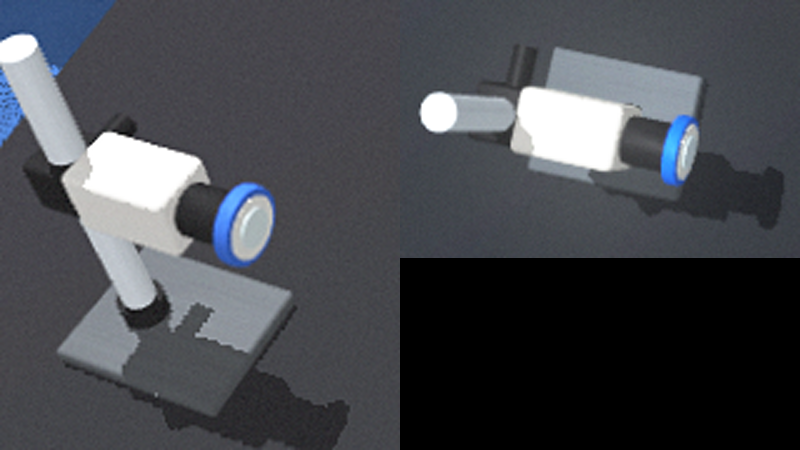

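The enlarged crop shows the camera looking roughly along world -y, tilted a little towards -x, with the glass at about (0.446, 0.328, 0.191). I'll plan the drawer pull next and refine the lens axis in the same script.

```bash
cat >> h.py <<'E'
def plan(wps,p=None,psi=None,step=38.,turn=4.9):
    """rows (shift x,y,z, turn) through waypoints (x,y,z,psi of tool y in world deg), tool down"""
    s=bot.get_state(); R=s['tool_rot']
    p=np.array(s['ee_pos'] if p is None else p); psi=np.degrees(np.arctan2(R[1,1],R[0,1])) if psi is None else psi
    rows=[]
    for w in wps:
        d=np.array(w[:3])-p; dpsi=(w[3]-psi+180)%360-180
        n=max(1,int(np.ceil(max(np.linalg.norm(d)*1000/step,abs(dpsi)/turn))))
        for i in range(n):
            a=np.radians(psi); ey=np.array([np.cos(a),np.sin(a),0]); ez=np.array([0,0,-1.]); ex=np.cross(ey,ez)
            t=np.array(w[:3])-p; t=t/(n-i); r=[round(float(t@e)/.04,2) for e in(ex,ey,ez)]+[round(-dpsi/n/5,2)]
            rows.append(r); p=p+.04*(r[0]*ex+r[1]*ey+r[2]*ez); psi-=r[3]*5
    for i in range(0,len(rows),8): print(rows[i:i+8])
    print('end',p.round(4),round(psi,2)); return p,psi
E
python3 - <<'E'
from h import *
for n in('top','side'):
    P=np.load(f'pics/ring_{n}.npy'); P=P[(P[:,2]>.14)&(P[:,1]<.4)]; 
    if n=='side':
        for _ in range(5):
            c=np.median(P,0) if _==0 else P.mean(0); V=np.linalg.svd(P-c)[2][2]; r=(P-c)@V; P=P[abs(r)<.006]
        print('ring plane',len(P),c.round(4),V.round(3))
    print(n,len(P),P.mean(0).round(4),P.min(0).round(4),P.max(0).round(4))
for n,c in(('top',(199,283)),('side',(170,239))):
    D=np.load(f'pics/{n}0.npz'); im=D['im'].astype(int)
    m=((im.max(2)-im.min(2)<40)&(im.min(2)>110)).astype('uint8'); N,L,st,ce=cv2.connectedComponentsWithStats(m)
    for i in range(1,N):
        if np.hypot(*(ce[i]-c))<15: print(n,st[i],ce[i]); 
# camera body + column centreline from depth (top view), z bands
D=np.load('pics/top0.npz'); v,u=np.mgrid[225:315,85:225]; uv=np.c_[u.ravel(),v.ravel()]; P=pts('top',uv,D['d']); im=D['im'][uv[:,1],uv[:,0]].astype(int)
w=(im.min(1)>170)&(P[:,2]>.18)&(P[:,1]<.47)
q=cv2.minAreaRect(P[w][:,:2].astype(np.float32)*1000); print('body',w.sum(),q,P[w].mean(0))
c=(P[:,2]>.295)&(P[:,2]<.32); print('coltop',c.sum(),P[c].mean(0))
print('PLAN');plan([(.22,.36,.28,40),(.40,0,.25,0),(.575,-.221,.16,0)])
E
```

```text
top 217 [0.4513 0.3354 0.2068] [0.4194 0.3249 0.1718] [0.4789 0.3455 0.2172]
ring plane 236 [0.4388 0.3342 0.2006] [-0.21  -0.975  0.074]
side 236 [0.4388 0.3342 0.2006] [0.4176 0.3249 0.1592] [0.4755 0.3432 0.2163]
top [198 273   9  24 131] [201.90076336 284.11450382]
side [163 228  16  26 310] [170.40322581 240.56774194]
body 1345 ((455.3015441894531, 278.297607421875), (386.19110107421875, 62.473854064941406), 86.03071594238281) [0.46554369 0.41870019 0.21388143]
coltop 228 [0.47557381 0.48310983 0.30486333]
PLAN
[[-0.33, -0.67, -0.18, np.float64(0.9)], [-0.39, -0.64, -0.18, np.float64(0.9)], [-0.44, -0.61, -0.18, np.float64(0.9)], [-0.48, -0.58, -0.17, np.float64(0.9)], [-0.53, -0.54, -0.18, np.float64(0.9)], [-0.57, -0.49, -0.17, np.float64(0.9)], [-0.6, -0.45, -0.18, np.float64(0.9)], [-0.89, -0.21, 0.07, np.float64(0.73)]]
[[-0.9, -0.15, 0.07, np.float64(0.73)], [-0.91, -0.1, 0.07, np.float64(0.73)], [-0.91, -0.04, 0.07, np.float64(0.73)], [-0.92, 0.02, 0.07, np.float64(0.73)], [-0.91, 0.08, 0.07, np.float64(0.73)], [-0.9, 0.14, 0.07, np.float64(0.73)], [-0.9, 0.19, 0.07, np.float64(0.73)], [-0.88, 0.25, 0.06, np.float64(0.73)]]
[[-0.86, 0.31, 0.07, np.float64(0.73)], [-0.84, 0.36, 0.06, np.float64(0.73)], [-0.69, 0.55, 0.28, np.float64(-0.01)], [-0.69, 0.55, 0.28, np.float64(-0.01)], [-0.69, 0.55, 0.28, np.float64(-0.01)], [-0.69, 0.55, 0.28, np.float64(-0.01)], [-0.69, 0.55, 0.28, np.float64(-0.01)], [-0.69, 0.54, 0.28, np.float64(-0.01)]]
[[-0.69, 0.54, 0.29, np.float64(-0.01)], [-0.69, 0.55, 0.28, np.float64(-0.01)]]
end [ 0.5751 -0.221   0.1602] 0.14
```

>>> {"method": "apply_moves", "body": {"steps": [[[1,-0.33,-0.67,-0.18,0.9],[1,-0.39,-0.64,-0.18,0.9],[1,-0.44,-0.61,-0.18,0.9],[1,-0.48,-0.58,-0.17,0.9],[1,-0.53,-0.54,-0.18,0.9],[1,-0.57,-0.49,-0.17,0.9],[1,-0.6,-0.45,-0.18,0.9],[1,-0.89,-0.21,0.07,0.73]]]}}

```text
time: 0.9
ee_pos: [0.2363, 0.3269, 0.2792]
tool_rot: [[-0.59, 0.807, 0.001], [0.807, 0.59, 0.001], [0.0, 0.002, -1.0]]
wrist_force: [0.6, 0.8, -0.1]
finger_gap: 1.0
gripper_force: 0.0
```

>>> {"method": "apply_moves", "body": {"steps": [[[-0.34,-0.9,-0.15,0.07,0.73],[-0.34,-0.91,-0.1,0.07,0.73],[-0.34,-0.91,-0.04,0.07,0.73],[-0.34,-0.92,0.02,0.07,0.73],[-0.34,-0.91,0.08,0.07,0.73],[-0.34,-0.9,0.14,0.07,0.73],[-0.34,-0.9,0.19,0.07,0.73],[-0.34,-0.88,0.25,0.06,0.73]]]}}

```text
time: 1.7
ee_pos: [0.3678, 0.0642, 0.2558]
tool_rot: [[-0.12, 0.993, 0.0], [0.993, 0.12, 0.0], [0.0, 0.0, -1.0]]
wrist_force: [-0.1, 0.1, 0.2]
finger_gap: 0.334
gripper_force: 0.0
```

>>> {"method": "apply_moves", "body": {"steps": [[[-0.34,-0.86,0.31,0.07,0.73],[-0.34,-0.84,0.36,0.06,0.73],[-0.34,-0.69,0.55,0.28,0],[-0.34,-0.69,0.55,0.28,0],[-0.34,-0.69,0.55,0.28,0],[-0.34,-0.69,0.55,0.28,0],[-0.34,-0.69,0.55,0.28,0],[-0.34,-0.69,0.54,0.28,0]]]}}

```text
time: 2.5
ee_pos: [0.5318, -0.167, 0.1827]
tool_rot: [[0.005, 1.0, -0.0], [1.0, -0.005, 0.0], [0.0, -0.0, -1.0]]
wrist_force: [0.7, 0.1, 1.3]
finger_gap: 0.332
gripper_force: 0.0
```

>>> {"method": "apply_moves", "body": {"steps": [[[-0.34,-0.69,0.54,0.29,0],[-0.34,-0.69,0.55,0.28,0],[-0.34,0,0,0,0]]]}}

```text
time: 2.8
ee_pos: [0.5746, -0.2235, 0.1566]
tool_rot: [[0.007, 1.0, -0.004], [1.0, -0.007, 0.002], [0.002, -0.004, -1.0]]
wrist_force: [-0.3, -0.5, -0.6]
finger_gap: 0.329
gripper_force: 0.0
```

```bash
python3 - <<'E'
from h import *
s=bot.get_state(); R=s['tool_rot']; print(s['time'],s['ee_pos'],np.degrees(np.arctan2(R[1,1],R[0,1])),s['finger_gap'],s['joint_pos'].round(1))
a,_=snap('side','side1');b,_=snap('top','top1')
f=lambda x:cv2.resize(x,(400,400),interpolation=2)
cv2.imwrite('pics/c2.png',np.hstack([f(a[130:300,380:550]),f(b[130:300,380:550])])[:,:,::-1])
# triangulate glass
(o1,d1),(o2,d2)=ray('top',[[201.9,284.1]]),ray('side',[[170.4,240.6]])
A=np.c_[d1[0],-d2[0]]; t=np.linalg.lstsq(A,o2-o1,rcond=None)[0]; print('glass',o1+t[0]*d1[0],o2+t[1]*d2[0])
E
```

```text
2.8 [ 0.57462149 -0.22350643  0.1565555 ] -0.39405835219637425 0.32948189302565045 [-33.4   9.1   1.2  82.4  -0.   57. ]
glass [0.44881995 0.33072587 0.18258008] [0.44861044 0.33127145 0.18274098]
```

View pics/c2.png

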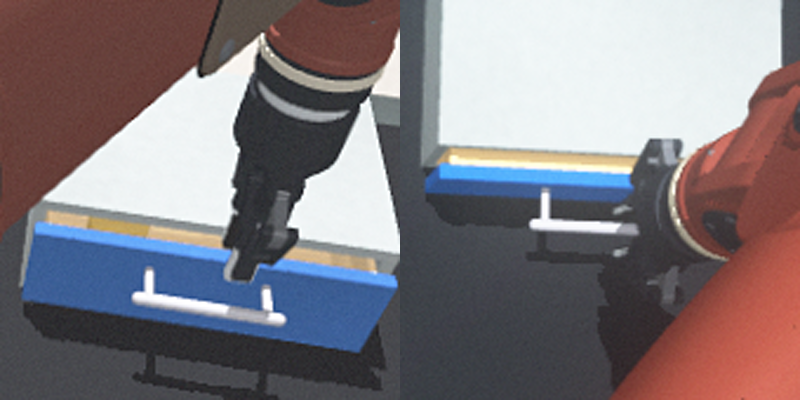

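The drawer is slightly ajar. The gripper is level over the bar, midway between its posts, so I'll go down, grip and pull.

>>> {"method": "apply_moves", "body": {"steps": [[[-0.34,0,0.28,0,0],[-0.34,0,0,0.6,0],[-0.34,0,0,0.6,0],[-0.34,0,0,0.55,0],[-0.34,0,0,0.5,0],[-0.34,0,0,0,0]]]}}

```text
time: 3.5
ee_pos: [0.584, -0.2193, 0.0689]
tool_rot: [[0.004, 1.0, -0.003], [1.0, -0.004, 0.002], [0.002, -0.003, -1.0]]
wrist_force: [-1.0, 0.3, -0.6]
finger_gap: 0.332
gripper_force: 0.0
```

>>> {"method": "apply_moves", "body": {"squeeze": 40, "steps": [[[-1,0,0,0,0],[-1,0,0,0,0],[-1,0,0,0,0],[-1,0,0,0,0]]]}}

```text
time: 3.9
ee_pos: [0.5865, -0.2209, 0.0726]
tool_rot: [[0.004, 1.0, 0.002], [1.0, -0.004, 0.0], [0.0, 0.002, -1.0]]
wrist_force: [-1.3, 5.9, 5.3]
finger_gap: 0.108
gripper_force: 39.7
```

```bash
python3 - <<'E'
from h import *
a,_=snap('side','side2')
cv2.imwrite('pics/c3.png',cv2.resize(a[180:300,380:550],(680,480),interpolation=2)[:,:,::-1])
E
```

```text
(no output)
```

View pics/c3.png

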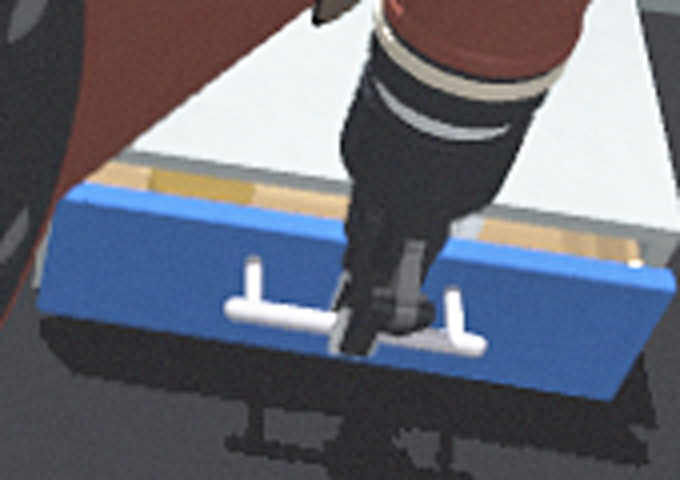

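The fingers hold the bar, and the brass disc shows in the left half of the drawer. Pulling smoothly now.

>>> {"method": "apply_moves", "body": {"steps": [[[-1,0,-0.15,0,0],[-1,0,-0.3,0,0],[-1,0,-0.4,0,0],[-1,0,-0.45,0,0],[-1,0,-0.45,0,0],[-1,0,-0.45,0,0],[-1,0,-0.45,0,0],[-1,0,-0.4,0,0]]]}}

```text
time: 4.75
ee_pos: [0.4642, -0.218, 0.0725]
tool_rot: [[0.003, 1.0, 0.003], [1.0, -0.003, 0.005], [0.005, 0.003, -1.0]]
wrist_force: [1.4, 20.6, 13.9]
finger_gap: 0.099
gripper_force: 40.8
```

>>> {"method": "apply_moves", "body": {"steps": [[[-1,0,-0.25,0,0],[-1,0,-0.15,0,0],[-1,0,-0.1,0,0],[-1,0,0,0,0]]]}}

```text
time: 5.15
ee_pos: [0.4442, -0.2175, 0.0724]
tool_rot: [[0.003, 1.0, 0.002], [1.0, -0.003, 0.006], [0.006, 0.002, -1.0]]
wrist_force: [-1.6, 21.9, 15.3]
finger_gap: 0.106
gripper_force: 40.9
```

>>> {"method": "apply_moves", "body": {"steps": [[[-1,0.05,-0.1,-0.08,0],[-1,0.03,-0.1,-0.05,0],[-1,0,-0.05,0,0],[-1,0,0,0,0]]]}}

```text
time: 5.55
ee_pos: [0.4366, -0.2167, 0.074]
tool_rot: [[0.004, 1.0, 0.007], [1.0, -0.004, 0.002], [0.002, 0.007, -1.0]]
wrist_force: [28.9, -0.6, -36.0]
finger_gap: 0.111
gripper_force: 39.3
```

>>> {"method": "apply_moves", "body": {"steps": [[[-1,0,-0.08,0,0],[-1,0,-0.08,0,0],[-1,0,0,0,0]]]}}

```text
time: 5.85
ee_pos: [0.4362, -0.2168, 0.0756]
tool_rot: [[0.001, 1.0, 0.021], [1.0, -0.001, 0.003], [0.003, 0.021, -1.0]]
wrist_force: [62.2, 1.9, -46.2]
finger_gap: 0.109
gripper_force: 39.0
```

A rise to 62 N with no further travel means the drawer is at its stop. I'll relax the pull, let go and rise.

>>> {"method": "apply_moves", "body": {"steps": [[[-1,0,0.1,0.05,0],[-1,0,0.08,0.03,0],[-0.34,0,0,0,0],[-0.34,0,0,0,0],[-0.34,0,0,-0.4,0],[-0.34,0,0,-0.8,0],[-0.34,0,0,-1,0],[-0.34,0,0,-1,0]]]}}

```text
time: 6.65
ee_pos: [0.4341, -0.2175, 0.2023]
tool_rot: [[0.005, 1.0, -0.0], [1.0, -0.005, -0.0], [-0.0, -0.0, -1.0]]
wrist_force: [0.6, -1.7, 0.7]
finger_gap: 0.334
gripper_force: 0.0
```

>>> {"method": "apply_moves", "body": {"steps": [[[-0.34,0.7,-0.6,-0.7,0],[-0.34,1,0,-0.5,0],[-0.34,1,0,0,0],[-0.34,1,0,0,0],[-0.34,1,0,0,0],[-0.34,0,0,0,0]]]}}

```text
time: 7.25
ee_pos: [0.4112, -0.026, 0.2497]
tool_rot: [[0.0, 1.0, 0.001], [1.0, -0.0, -0.0], [-0.0, 0.001, -1.0]]
wrist_force: [1.0, -0.2, -0.9]
finger_gap: 0.327
gripper_force: 0.0
```

```bash
python3 - <<'E'
from h import *
a,_=snap('side','side3');b,_=snap('top','top3')
f=lambda x:cv2.resize(x,(400,400),interpolation=2)
cv2.imwrite('pics/c4.png',np.hstack([f(a[130:330,370:570]),f(b[110:310,370:570])])[:,:,::-1])
print(bot.get_state()['ee_pos'],bot.get_state()['joint_pos'])
E
```

```text
[ 0.41154254 -0.02897859  0.24925536] [-2.23130273e+01 -2.69974136e+01 -2.18623347e+01  9.50664346e+01
 -3.01962867e-02  6.78348743e+01]
```

View pics/c4.png

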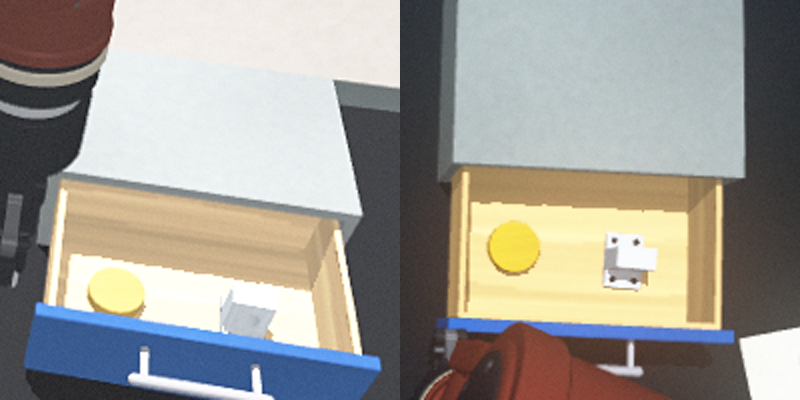

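The drawer is open. The brass disc lies in its left half (top picture about (626,233)) and the housing stands in its right half (about (685,240)), upright, with its foot along x. Measuring the housing's top face by depth next.

```bash
python3 - <<'E'
from h import *
D=np.load('pics/top3.npz'); v,u=np.mgrid[222:258,465:505]; uv=np.c_[u.ravel(),v.ravel()]; P=pts('top',uv,D['d'])
for lo,hi in((.062,.082),(.026,.036)):
    im=D['im'][uv[:,1],uv[:,0]].astype(int); m=(P[:,2]>lo)&(P[:,2]<hi)&((im.max(1)-im.min(1))<40)
    Q=P[m]; print(lo,m.sum(),Q.mean(0).round(4),Q.min(0).round(4),Q.max(0).round(4)); px=uv[m].astype(np.float32); print(cv2.minAreaRect(px), cv2.minAreaRect(Q[:,:2].astype(np.float32)*1000))
im=D['im'].astype(int); k=((im.max(2)-im.min(2)<30)&(im.min(2)>150)).astype(int)[222:258,465:505]
for r in k: print(''.join('.#'[x] for x in r))
E
```

```text
0.062 224 [ 0.5633 -0.2794  0.072 ] [ 0.5509 -0.3038  0.062 ] [ 0.5758 -0.2562  0.0767]
((488.0, 238.5), (11.0, 20.0), 90.0) ((563.47607421875, -279.85235595703125), (46.70674133300781, 24.332918167114258), 86.41838836669922)
0.026 297 [ 0.5623 -0.2783  0.0306] [ 0.5305 -0.3032  0.0262] [ 0.5966 -0.2568  0.0359]
((481.21209716796875, 239.89483642578125), (18.61488151550293, 27.481908798217773), 3.3664605617523193) ((563.7681274414062, -279.58642578125), (45.07138442993164, 64.93063354492188), 86.5206527709961)
........................................
........................................
........................................
........................................
........######..........................
........#################...............
........###################.............
........###..##############.............
........###..#########..###.............
........####.#########...##.............
........##############.####.............
........###################.............
........##########################......
.......###########################......
.......###
[... 191 characters left out ...]
...
.......##########################.......
.......##########################.......
.......##########################.......
.......###......#####.###########.......
.......##############...................
.......##################...............
.......##################...............
.......###...############...............
.......###...#######...##...............
.......###..########....#...............
.......##############..###..............
......###################...............
..........###############...............
......................###...............
........................................
........................................
........................................
```

```bash
python3 - <<'E'
from h import *
plan([(.5635,-.2797,.15,86.5),(.5635,-.2797,.034,86.5)],turn=4.9)
for f in('0','3'):
  for n,c in(('top',(202,284)),('side',(170,240))):
    D=np.load(f'pics/{n}{f}.npz'); im=D['im'].astype(int)
    m=((im.max(2)-im.min(2)<40)&(im.min(2)>110)).astype('uint8'); N,L,st,ce=cv2.connectedComponentsWithStats(m)
    for i in range(1,N):
        if np.hypot(*(ce[i]-c))<8 and st[i][4]>50:
            v,u=np.nonzero(L==i); P=pts(n,np.c_[u,v],D['d']); print(n,f,len(u),ce[i],np.median(P,0).round(4),np.ptp(P,0).round(3))
E
```

```text
[[-0.35, 0.21, 0.14, np.float64(-0.96)], [-0.36, 0.18, 0.14, np.float64(-0.96)], [-0.38, 0.15, 0.14, np.float64(-0.96)], [-0.39, 0.12, 0.14, np.float64(-0.96)], [-0.4, 0.09, 0.14, np.float64(-0.96)], [-0.4, 0.05, 0.14, np.float64(-0.96)], [-0.41, 0.02, 0.14, np.float64(-0.96)], [-0.41, -0.02, 0.14, np.float64(-0.96)]]
[[-0.4, -0.05, 0.14, np.float64(-0.96)], [-0.4, -0.08, 0.14, np.float64(-0.96)], [-0.39, -0.12, 0.14, np.float64(-0.96)], [-0.38, -0.15, 0.13, np.float64(-0.96)], [-0.37, -0.18, 0.14, np.float64(-0.96)], [-0.35, -0.21, 0.13, np.float64(-0.96)], [-0.33, -0.24, 0.14, np.float64(-0.96)], [-0.31, -0.26, 0.13, np.float64(-0.96)]]
[[-0.28, -0.29, 0.14, np.float64(-0.96)], [-0.26, -0.31, 0.13, np.float64(-0.96)], [-0.0, 0.0, 0.73, np.float64(-0.01)], [-0.0, 0.0, 0.72, np.float64(-0.01)], [-0.0, 0.0, 0.73, np.float64(-0.01)], [-0.0, 0.0, 0.72, np.float64(-0.01)]]
end [ 0.5634 -0.2797  0.0341] 86.45
top 0 131 [201.90076336 284.11450382] [0.4494 0.3279 0.1925] [0.046 0.009 0.046]
side 0 310 [170.40322581 240.56774194] [0.4442 0.3285 0.1877] [0.486 0.352 0.603]
top 3 81 [200.85185185 283.61728395] [0.4515 0.3286 0.1989] [0.044 0.009 0.034]
```

>>> {"method": "apply_moves", "body": {"steps": [[[0.41,-0.35,0.21,0.14,-0.96],[0.41,-0.36,0.18,0.14,-0.96],[0.41,-0.38,0.15,0.14,-0.96],[0.41,-0.39,0.12,0.14,-0.96],[0.41,-0.4,0.09,0.14,-0.96],[0.41,-0.4,0.05,0.14,-0.96],[0.41,-0.41,0.02,0.14,-0.96],[0.41,-0.41,-0.02,0.14,-0.96]]]}}

```text
time: 8.15
ee_pos: [0.4787, -0.1434, 0.2037]
tool_rot: [[-0.619, 0.786, -0.0], [0.786, 0.619, -0.0], [-0.0, -0.0, -1.0]]
wrist_force: [0.6, -0.6, -0.1]
finger_gap: 0.703
gripper_force: 0.0
```

>>> {"method": "apply_moves", "body": {"steps": [[[0.41,-0.4,-0.05,0.14,-0.96],[0.41,-0.4,-0.08,0.14,-0.96],[0.41,-0.39,-0.12,0.14,-0.96],[0.41,-0.38,-0.15,0.13,-0.96],[0.41,-0.37,-0.18,0.14,-0.96],[0.41,-0.35,-0.21,0.13,-0.96],[0.41,-0.33,-0.24,0.14,-0.96],[0.41,-0.31,-0.26,0.13,-0.96]]]}}

```text
time: 8.95
ee_pos: [0.5458, -0.2551, 0.1599]
tool_rot: [[-0.973, 0.232, -0.001], [0.232, 0.973, -0.0], [0.0, -0.0, -1.0]]
wrist_force: [-0.2, -0.4, -0.1]
finger_gap: 0.706
gripper_force: 0.0
```

>>> {"method": "apply_moves", "body": {"steps": [[[0.41,-0.28,-0.29,0.14,-0.96],[0.41,-0.26,-0.31,0.13,-0.96],[0.41,0,0,0,0],[0.41,0,0,0,0]]]}}

```text
time: 9.35
ee_pos: [0.562, -0.2812, 0.1493]
tool_rot: [[-0.997, 0.071, -0.001], [0.071, 0.997, 0.001], [0.001, 0.001, -1.0]]
wrist_force: [-0.5, -0.1, 0.1]
finger_gap: 0.708
gripper_force: 0.0
```

```bash
python3 - <<'E'
from h import *
s=bot.get_state();R=s['tool_rot'];print(s['ee_pos'],np.degrees(np.arctan2(R[1,1],R[0,1])),s['finger_gap'])
plan([(.5635,-.2797,.034,86.5)])
E
```

```text
[ 0.56198648 -0.28124584  0.14926505] 85.91548457600317 0.7083378080745222
[[-0.01, 0.01, 0.72, np.float64(-0.03)], [-0.01, 0.01, 0.72, np.float64(-0.03)], [-0.01, 0.01, 0.72, np.float64(-0.03)], [-0.01, 0.01, 0.72, np.float64(-0.03)]]
end [ 0.5637 -0.2798  0.0341] 86.52
```

>>> {"method": "apply_moves", "body": {"steps": [[[0.41,-0.02,0.02,0.7,-0.1],[0.41,-0.02,0.02,0.7,0],[0.41,0,0,0.7,0],[0.41,0,0,0.5,0],[0.41,0,0,0.25,0],[0.41,0,0,0,0]]]}}

```text
time: 9.95
ee_pos: [0.5636, -0.2782, 0.0347]
tool_rot: [[-0.998, 0.06, -0.002], [0.06, 0.998, 0.001], [0.002, 0.001, -1.0]]
wrist_force: [-0.1, 0.2, 0.6]
finger_gap: 0.705
gripper_force: 0.0
```

>>> {"method": "apply_moves", "body": {"squeeze": 60, "steps": [[[-1,0,0,0,0],[-1,0,0,0,0],[-1,0,0,0,0],[-1,0,0,0,0]]]}}

```text
time: 10.35
ee_pos: [0.5654, -0.2795, 0.0375]
tool_rot: [[-0.998, 0.059, 0.002], [0.059, 0.998, -0.002], [-0.002, -0.001, -1.0]]
wrist_force: [-0.4, 0.2, 6.6]
finger_gap: 0.502
gripper_force: 61.9
```

Gripped at an opening of about 43 mm. Next I'll lift and carry it to a point short of focus.

```bash
python3 - <<'E'
from h import *
plan([(.563,-.279,.19,86.5),(.42,.10,.20,169.5)],step=36,turn=4.8)
E
```

```text
[[0.01, 0.0, -0.76, np.float64(0.01)], [0.01, 0.0, -0.76, np.float64(0.01)], [0.01, 0.0, -0.76, np.float64(0.01)], [0.02, 0.0, -0.77, np.float64(0.01)], [0.01, 0.01, -0.76, np.float64(0.01)], [0.23, 0.51, -0.01, np.float64(-0.92)], [0.19, 0.53, -0.01, np.float64(-0.92)], [0.15, 0.54, -0.01, np.float64(-0.92)]]
[[0.1, 0.55, -0.01, np.float64(-0.92)], [0.06, 0.56, -0.02, np.float64(-0.92)], [0.01, 0.56, -0.01, np.float64(-0.92)], [-0.03, 0.56, -0.02, np.float64(-0.92)], [-0.08, 0.56, -0.01, np.float64(-0.92)], [-0.12, 0.55, -0.02, np.float64(-0.92)], [-0.17, 0.54, -0.01, np.float64(-0.92)], [-0.21, 0.52, -0.02, np.float64(-0.92)]]
[[-0.25, 0.51, -0.01, np.float64(-0.92)], [-0.29, 0.48, -0.02, np.float64(-0.92)], [-0.33, 0.46, -0.01, np.float64(-0.92)], [-0.36, 0.43, -0.02, np.float64(-0.92)], [-0.4, 0.4, -0.01, np.float64(-0.92)], [-0.42, 0.37, -0.02, np.float64(-0.92)], [-0.46, 0.33, -0.01, np.float64(-0.92)]]
end [0.4201 0.1002 0.1999] 169.18
```

>>> {"method": "apply_moves", "body": {"steps": [[[-1,0,0,-0.3,0],[-1,0,0,-0.7,0],[-1,0,0,-0.9,0],[-1,0,0,-0.95,0],[-1,0,0,-0.96,0],[-1,0.23,0.51,-0.01,-0.92],[-1,0.19,0.53,-0.01,-0.92],[-1,0.15,0.54,-0.01,-0.92]]]}}

```text
time: 11.15
ee_pos: [0.54, -0.2153, 0.1902]
tool_rot: [[-0.983, -0.184, 0.001], [-0.184, 0.983, -0.0], [-0.001, -0.0, -1.0]]
wrist_force: [0.6, 1.0, -1.0]
finger_gap: 0.509
gripper_force: 61.7
```

>>> {"method": "apply_moves", "body": {"steps": [[[-1,0.1,0.55,-0.01,-0.92],[-1,0.06,0.56,-0.02,-0.92],[-1,0.01,0.56,-0.01,-0.92],[-1,-0.03,0.56,-0.02,-0.92],[-1,-0.08,0.56,-0.01,-0.92],[-1,-0.12,0.55,-0.02,-0.92],[-1,-0.17,0.54,-0.01,-0.92],[-1,-0.21,0.52,-0.02,-0.92]]]}}

```text
time: 11.95
ee_pos: [0.4757, -0.0469, 0.1948]
tool_rot: [[-0.677, -0.736, 0.0], [-0.736, 0.677, 0.0], [-0.0, -0.0, -1.0]]
wrist_force: [0.6, 0.4, -1.6]
finger_gap: 0.505
gripper_force: 61.5
```

>>> {"method": "apply_moves", "body": {"steps": [[[-1,-0.25,0.51,-0.01,-0.92],[-1,-0.29,0.48,-0.02,-0.92],[-1,-0.33,0.46,-0.01,-0.92],[-1,-0.36,0.43,-0.02,-0.92],[-1,-0.4,0.4,-0.01,-0.92],[-1,-0.42,0.37,-0.02,-0.92],[-1,-0.46,0.33,-0.01,-0.92],[-1,0,0,0,0]]]}}

```text
time: 12.75
ee_pos: [0.419, 0.1015, 0.199]
tool_rot: [[-0.179, -0.984, 0.001], [-0.984, 0.179, 0.001], [-0.001, -0.0, -1.0]]
wrist_force: [-0.1, -0.5, -1.5]
finger_gap: 0.509
gripper_force: 61.7
```

```bash
python3 - <<'E'
from h import *
s=bot.get_state();R=s['tool_rot'];print(s['ee_pos'],np.degrees(np.arctan2(R[1,1],R[0,1])),s['finger_gap'],s['wrist_force'],s['joint_pos'].round(0))
a,_=snap('side','side4');b,_=snap('top','top4')
cv2.imwrite('pics/c5.png',np.hstack([cv2.resize(a[150:350,70:320],(400,320)),cv2.resize(b[190:390,80:330],(400,320))])[:,:,::-1])
E
```

```text
[0.41898095 0.1015375  0.19899625] 169.7100946468606 0.5085197150749665 [-0.09278422 -0.45018267 -1.52702136] [ -4. -25. -25.  89.   0. -84.]
```

View pics/c5.png

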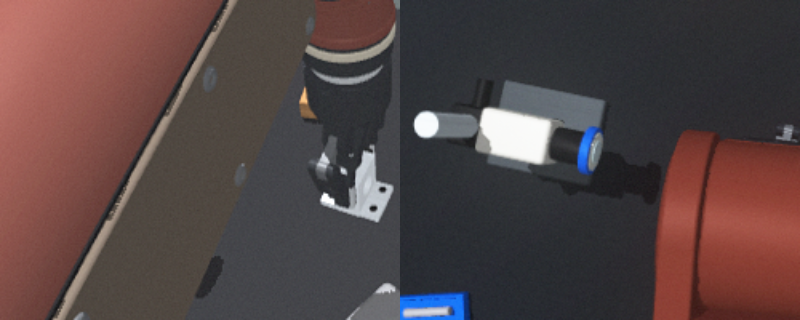

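Side view (left) shows the housing held upright at about full-frame (290,270), with the foot level and the bore face visible; the arm hides the camera there. In the top view the arm hides the housing but leaves the ring clear at (203,282). I'll get the held housing's centre relative to the TCP, and the lens axis, from depth.

```bash
python3 - <<'E'
from h import *
a=np.radians(10.5); ax=np.array([-np.sin(a),-np.cos(a),0]); lat=np.array([np.cos(a),-np.sin(a),0])
for n in('top','side'):
    P=np.load(f'pics/ring_{n}.npy'); P=P[(P[:,2]>.14)&(P[:,1]<.4)]
    l,d=P@lat,P@ax; q=np.percentile(l,[2,98]); print(n,'lat',q,'mid',q.mean(),'axis',np.percentile(d,[2,98]),'z',np.percentile(P[:,2],[2,98]))
C=np.array([.4752,.4833,0]); print('column lat',C@lat,'glass at',C@ax+.16)
D=np.load('pics/side4.npz'); v,u=np.mgrid[230:300,260:325]; uv=np.c_[u.ravel(),v.ravel()]; P=pts('side',uv,D['d']); im=D['im'][uv[:,1],uv[:,0]].astype(int)
m=(im.min(1)>110)&(im.max(1)-im.min(1)<40)&(P[:,2]>.15)&(P[:,2]<.26); P=P[m];
tcp=np.mean([bot.get_state()['ee_pos']]+[ (bot.camera('side'),bot.get_state()['ee_pos'])[1] for _ in range(6)],axis=0); print('tcp',tcp)
Q=P-tcp; L=np.c_[Q@lat,Q@ax,Q[:,2]]; print(len(L)); print(np.percentile(L,[1,5,25,50,75,95,99],axis=0).round(4))
f=L[(L[:,1]>.015)&(L[:,2]<.0)]; print('foot top z',np.median(f[:,2]) if len(f) else None,len(f)); 
f=L[(L[:,2]>.002)]; print('upper face axis',np.percentile(f[:,1],[10,50,90]),'z max',f[:,2].max(),'lat',np.percentile(f[:,0],[2,98]))
f=L[(L[:,2]<.0)]; r=cv2.minAreaRect((f[:,:2]*1000).astype(np.float32)); print('foot rect',r)
for i,r in enumerate(m.reshape(70,65)):
    if i%2==0: print(''.join('.#'[int(x)] for x in r))
E
```

```text
top lat [0.35334177 0.40973681] mid 0.3815392899345318 axis [-0.421715   -0.40608247] z [0.18022161 0.21619194]
side lat [0.35001286 0.40582084] mid 0.3779168464751665 axis [-0.42435259 -0.40428986] z [0.16413773 0.21487231]
column lat 0.3791683026040364 glass at -0.4018054185395278
tcp [0.42005221 0.09926944 0.19831438]
810
[[-0.0375 -0.0286 -0.0146]
 [-0.0304 -0.0206 -0.0126]
 [-0.0241  0.0078 -0.0078]
 [-0.0105  0.0122 -0.0039]
 [ 0.0053  0.0183  0.0269]
 [ 0.0172  0.0314  0.0353]
 [ 0.0212  0.0326  0.0389]]
foot top z -0.007699690121381442 252
upper face axis [0.00363802 0.0097152  0.01258908] z max 0.05294400736246807 lat [-0.03751187  0.02193187]
foot rect ((-4.579191207885742, 0.5610923767089844), (64.51612854003906, 45.76441192626953), 89.14519500732422)
.................................................................
.................................................................
.................................................................
.................................................................
...............................................................
[... 1282 characters left out ...]
....#######################.............
..................#######################.....#####..............
........................##########################...............
..............................###################................
......................................###.######.................
............................................###..................
.................................................................
.................................................................
.................................................................
.................................................................
.................................................................
```

```bash
python3 - <<'E'
from h import *
plan([(.418,.165,.177,169.5),(.4247,.2091,.177,169.5)],p=[.4201,.0993,.1983],step=25)
E
```

```text
[[-0.53, 0.12, 0.18, np.float64(-0.01)], [-0.54, 0.12, 0.18, np.float64(-0.01)], [-0.53, 0.11, 0.17, np.float64(-0.01)], [-0.56, 0.02, 0.0, np.float64(0.0)], [-0.56, 0.02, 0.0, np.float64(0.0)]]
end [0.4247 0.2091 0.1771] 169.52
```

>>> {"method": "apply_moves", "body": {"steps": [[[-1,-0.53,0.12,0.18,0],[-1,-0.54,0.12,0.18,0],[-1,-0.53,0.11,0.17,0],[-1,-0.56,0.02,0,0],[-1,-0.4,0.02,0,0],[-1,-0.16,0,0,0],[-1,0,0,0,0],[-1,0,0,0,0]]]}}

```text
time: 13.95
ee_pos: [0.4246, 0.2089, 0.1769]
tool_rot: [[-0.184, -0.983, -0.0], [-0.983, 0.184, -0.0], [0.0, 0.0, -1.0]]
wrist_force: [-0.4, 0.8, -2.1]
finger_gap: 0.504
gripper_force: 61.7
```

```bash
python3 - <<'E'
from h import *
a,_=snap('side','side5');b,_=snap('top','top5')
L=[]
for _ in range(6):
    bot.camera('top'); s=bot.get_state();R=s['tool_rot'];L.append([*s['ee_pos'],np.degrees(np.arctan2(R[1,1],R[0,1]))])
print(np.mean(L,0),np.std(L,0),s['joint_pos'].round(0),R.round(3).tolist(),s['time'])
cv2.imwrite('pics/c6.png',np.hstack([cv2.resize(a[130:330,70:320],(400,320)),cv2.resize(b[190:390,80:330],(400,320))])[:,:,::-1])
E
```

```text
[  0.4246003    0.20902786   0.1769824  169.39947921] [2.02163367e-05 1.62458049e-04 1.03324043e-05 1.30448016e-02] [ 10. -17. -21.  85.   0. -69.] [[-0.184, -0.983, 0.0], [-0.983, 0.184, 0.0], [-0.0, -0.0, -1.0]] 14.35
```

View pics/c6.png

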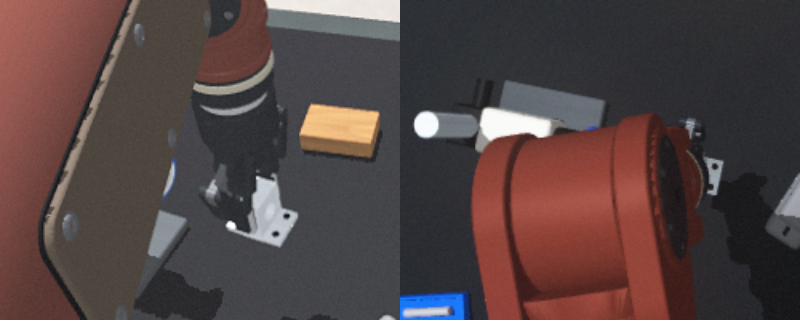

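The side view shows the housing upright in front of the partly hidden ring; from above, the far end of its foot shows at about (273,299). One last measurement of the held housing against the lens axis.

```bash
python3 - <<'E'
from h import *
a=np.radians(10.5); ax=np.array([-np.sin(a),-np.cos(a),0]); lat=np.array([np.cos(a),-np.sin(a),0])
F=np.array([.4247,.2091,.1865])
for n,b in(('top',(262,285,282,318)),('side',(195,262,238,290))):
    D=np.load(f'pics/{n}5.npz'); v,u=np.mgrid[b[2]:b[3],b[0]:b[1]]; uv=np.c_[u.ravel(),v.ravel()]; P=pts(n,uv,D['d'])-F; im=D['im'][uv[:,1],uv[:,0]].astype(int)
    m=(im.min(1)>110)&(im.max(1)-im.min(1)<40)&(abs(P).max(1)<.06); L=np.c_[P@lat,P@ax,P[:,2]][m]
    f=L[(L[:,1]>.015)&(L[:,2]<-.005)]
    print(n,len(f),'lat',np.percentile(f[:,0],[2,98]),f[:,0].mean(),'end',np.percentile(f[:,1],[98,100]),'z',np.median(f[:,2])+.017)
E
```

```text
top 128 lat [-0.0203759   0.02160379] 0.0028779019516442634 end [0.03301921 0.03316847] z 0.0006251624825914098
side 265 lat [-0.02337093  0.01856125] -0.0035390706651483965 end [0.03512156 0.03559822] z -0.0008760443651930766
```

>>> {"method": "apply_moves", "body": {"steps": [[[-1,0,-0.03,0,0],[-1,0,0,0,0],[-1,0,0,0,0],[-1,0,0,0,0],[-1,0,0,0,0]]]}}

```text
time: 14.85
ee_pos: [0.4257, 0.2093, 0.1769]
tool_rot: [[-0.183, -0.983, 0.0], [-0.983, 0.183, 0.0], [-0.0, -0.0, -1.0]]
wrist_force: [-0.4, 0.0, -2.2]
finger_gap: 0.509
gripper_force: 61.7
```

```bash
python3 -c "
from plant import bot
s=bot.get_state();print(s['ee_pos'],s['qd'].round(2),s['gripper_force']);print(bot.job_done())"
```

```text
[0.4256823  0.20928282 0.17691356] [ 0.06 -0.09 -0.01 -0.07 -0.07  0.02] 61.66704162955284
the job is handed in; nothing more can be done
None
```

I handed the job in at 14.85 s with the drawer pulled to its stop, the brass disc left in it, and the housing held still and upright, bore towards the lens, 12 cm from the glass and on its axis to within about 2 mm by my camera measurements; no verdict came back.

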